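# Wash pot off the hot plate

## Task

Take the steel wash pot off the hot plate by its bail handle, which is folded down and has to be swung up first, bring it out level from under the fume hood and set it down gently, upright and with its whole foot on the square cork top of the lifting platform, whose height you must find by feel or by eye, then let go. Lift it by the bail, do not knock the hood or spill the pot, and leave the other things on the bench where they are.

Things in the scene. Friction and masses are not known exactly. Their poses are not given: they have to be found in the camera images.
- pot: Open stainless wash pot, 90 mm across, 70 mm high, 3 mm wall, about 0.45 kg. Origin: centre of its underside, z up through the mouth. Two lugs at its y = +/-49 mm, 52 mm up, carry the pivots of its folding bail handle (pivot axis = the pot's y axis at height 52 mm). At the start it stands on the hot plate.
- bail: The pot's folding bail handle. Origin: on its pivot axis, in the pot's middle, 52 mm above the pot's underside; its z axis points to the grip, its y axis is the pot's. It turns about y only, 1.2 rad either way from straight up; at the start it is folded 0.7 to 1.15 rad down towards the pot's own -x side (the robot's side). It is stiff and stays where it is left. About 1 N at the grip moves it.
- bail_grip (a point): Middle of the bail's grip, a round black sleeve 16 mm thick and 76 mm long that runs along the pot's y axis, 90 mm from the pivot axis. Its two 6 mm steel wires run down to the pivots 58 mm either side of the pot's middle; beside the sleeve they are 40 mm from the middle. With the bail up the grip's centre is 142 mm above the pot's underside.
- hotplate: Grey hot plate fixed on the bench, 150 x 150 mm. Origin: centre of its underside; its -x side is its front with the knob. The round plate's top is 60 mm up, ringed by a steel rim 12 mm high (112 mm inside), so the pot must be raised more than 12 mm to come off.
- hood: Black fume hood fixed over the hot plate, same origin and axes. A box 170 mm wide (y) from x = -12 to +108 mm, underside 385 mm and top 424 mm above the bench, on an 18 mm tube behind the plate (x = 105 to 137 mm, y = 0); front and sides are open. A tool pointing straight down at the raised bail would hit it; one leaning about 30 degrees back towards the front clears it.
- platform: Small lifting platform standing on the other side of the bench, fixed. Origin: centre of its base's underside. Its flat square top, 150 x 150 mm with a cork face, is centred over the origin with edges along x and y. The top has been wound to some height between 50 and 85 mm above the bench; that height is not reported (feel or look for it) and does not change.
- mouse: Bystander, loose: computer mouse, white, 105 x 58 x 32 mm. Origin: centre of its underside.
- spool: Bystander, loose: solder spool standing on end, 60 mm across, 50 mm high. Origin: centre of its underside.
- tub: Bystander, loose: open white plastic tub, 60 mm across, 75 mm high. Origin: centre of its underside.
- flux: Bystander, loose: small clear bottle, 44 mm across, 90 mm high. Origin: centre of its underside.
- partsbox: Bystander, loose: open cardboard tray, 150 x 110 x 40 mm. Origin: centre of its underside.
- board: Bystander, loose: green circuit board lying flat, 140 x 100 mm, up to 14 mm high. Origin: centre of its underside.
- driver: Bystander, loose: screwdriver lying flat, 180 mm long. Origin: the tool's middle.
Things that resemble listed ones, but are neither listed nor needed, are in the scene too. Of the things shaped like the pot, the stainless one is meant.

How it is judged:
By the outcome, as a careful person would: the job done as asked, in the order asked, and still so for the second after the job is handed in, with the robot touching nothing.
It also fails if it takes over 48 s, if anything falls off the work surface, if the arm or the gripper's body presses on something with over 40 N, if the wrist force passes 120 N, or if a joint passes its speed limit or range.

## Robot

A 6-joint arm with a two-finger parallel gripper is mounted at the origin on the work surface. World frame = base frame: x ahead of the robot, y to its left, z up, the work surface at z = 0. Lengths are in m, angles in rad, forces in N, time in s.
With the tool pointing down it reaches from about 0.425 to 0.95 m from the base axis. Payload 3.5 kg.
Tool frame: the origin (TCP) lies between the finger pads, 19 mm behind the fingertips; this is the grasp point; z points along the fingers, y is the line along which they close (so a half turn about z gives the same grasp; the last joint's range is limited). The gripper opens to 85 mm and grips with 20 to 120 N. Pads are 22 mm wide; open, the fingers measure 114 mm over their backs; the gripper's body (76 mm by 85 mm) begins 54 mm behind the grasp point. The pads swing forward as they close: fully open they stand 13 mm farther back than shut.
Start: joints at [-1.464, 0.286, 1.577, -0, 1.279, -0.15], TCP at [0.171, -0.653, 0.25] pointing down, gripper open.
Joint ranges: [-2.77, 2.77], [-0.9, 2.22], [0.21, 2.48], [-1.53, 4.67], [0.24, 2.81], [-2.84, 2.84]. Speed limits (rad/s): [2.79, 2.79, 3.14, 3.14, 3.14, 3.14].

## Interface

Orientations are given as a rotation vector (axis times angle).
In Python, from cell import ctrl gives the robot as it stands. The module is installed in compiled form; this text tells all that it offers.
- The arm moves only by the tool move_arm, never from a script. Its argument "steps" is a list that holds one entry, the list of rows, each a list of 4 numbers: the shift along the tool's x, y, z in mm, then the turn about the tool's z in degrees. In form: [[[dx, dy, dz, roll], ...]]. A call has exactly 8 rows; each row shifts and turns the commanded pose from where the row before left it, along the tool's axes as they then stand; what a row does not reach is not made up. A row lasts 1/10 s, in which the tool goes at most 50 mm and 8.59 degrees, less where a joint would pass 70% of its speed; a pose out of reach is approached as far as the arm can. A call is refused whole if a number of a shift passes 50 or a number of a turn 8.59, either way. A call with a gripper value outside its range is refused whole. "fingers" is the opening, from -1 (shut) to 1 (fully open), set as the call begins (left out, the last holds). The fingers move at their own pace and stop on an object; "force" is the grip in N (left out, the last holds). Time passes only in rows, so rows that do not move let the fingers close, or fill a call up. It gives the time, the measured TCP pose, the force, the opening and the grip force at its end, in the units of the state.
- ctrl.observe(): the state, without advancing time (a new reading comes with each control period).
- ctrl.camera(name): name is "scene" or "top" or "wrist"; returns a dict with "img" (400x640x3 uint8, red, green, blue), "fovy" (degrees; the focal length in pixels is half the picture's height over the tangent of half this angle, whatever the lens; pixels are square), "cx", "cy" (the principal point, pixels), "R" (3x3) and "t" (3): a world point X has camera coordinates R X + t. Camera axes: x right, y down, z forward; pixel columns grow to the right and rows downward; lengths in m; the calibration is good to about 2 mm. A picture is of the moment at which its call begins. There is no depth.
- ctrl.close_job(): hands the job in; it is judged then, once.
The state is a dict: "time_s": time; "qpos": joint angles; "qd": joint speeds; "effort": joint torques, N m; "tcp_pos": TCP position; "orientation": TCP orientation; "force": force on the tool from outside, world axes, zero at the start; "moment": the same for the moment, N m; "gripper_width": finger opening in m; "grip_force": force on a finger pad.
Only numpy, scipy, OpenCV 4.12 (cv2) and the standard library are available. Lean on these libraries where they do the work, as an engineer would, in place of code of your own. Each camera call takes 0.05 s, during which the arm holds its last target. There are 200 camera calls.

## Working session

There is one attempt and no reset: what is moved stays moved. The work goes in short steps, Python scripts to look and compute and a tool call to move; the robot and the scene stay as the last step left them, time stands still between calls to the robot, and variables do not carry over. Pictures are saved under pics/ and viewed, at most 10 in all, crops included, and the job is handed in when it is done.

Besides the shell and the picture viewer there is one more tool, called as name([rows], argument=value, ...), one row to a line, values as JSON. move_arm: Moves the arm, as the interface text tells. Its arguments: {"type":"object","properties":{"steps":{"type":"array","items":{"type":"array","items":{"type":"array","items":{"type":"number"}}}},"fingers":{"type":"number"},"force":{"type":"number"}},"required":["steps"]}

```bash
mkdir -p pics; python3 - <<'E'
from cell import ctrl
import cv2,pickle
d={}
for n in ("scene","top"):
    c=ctrl.camera(n); d[n]=c; cv2.imwrite(f"pics/{n}0.png",c["img"][:,:,::-1])
    print(n,c["fovy"],c["cx"],c["cy"],c["R"],c["t"])
pickle.dump(d,open("cams0.pkl","wb"))
s=ctrl.observe(); print(s)
E
```

```text
scene 54.54479676860417 314.22873772369365 200.74208064830412 [[-0.65471807  0.75579951  0.01055271]
 [ 0.56779519  0.5009774  -0.65316941]
 [-0.49895178 -0.42165003 -0.75713828]] [ 0.33926138 -0.22264474  1.44041693]
top 56.330107144847496 320.8977345289977 202.86087391387267 [[-0.02694032 -0.99963618  0.00131655]
 [-0.99019693  0.02650531 -0.13714049]
 [ 0.1370557  -0.00499825 -0.99055073]] [0.00650154 0.54654494 1.24856061]
{'time_s': 0.1, 'qpos': array([-1.46397497e+00,  2.87115246e-01,  1.57805594e+00,  1.15439352e-05,
        1.27862777e+00, -1.49989512e-01]), 'qd': array([-0.00066067,  0.00124356, -0.00192432,  0.00091291, -0.00079978,
        0.00066332]), 'effort': array([ 1.22827034e-03, -4.07296264e+01, -2.93699723e+01, -9.34174295e-05,
        3.39931641e-03, -1.95709662e-07]), 'tcp_pos': array([ 0.17142468, -0.65228018,  0.2487463 ]), 'orientation': array([-3.11354227e+00, -4.02002329e-01, -9.20875192e-05]), 'force': array([ 0.38476838, -0.53631339,  0.59903332]), 'moment': array([ 0.02718498,  0.00032943, -0.0183383 ]), 'grip_force': 0.0, 'gripper_width': 0.08557546572168143}
```

View pics/scene0.png

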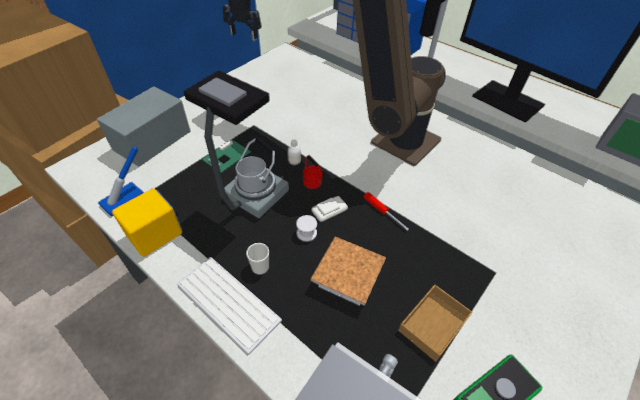

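View pics/top0.png

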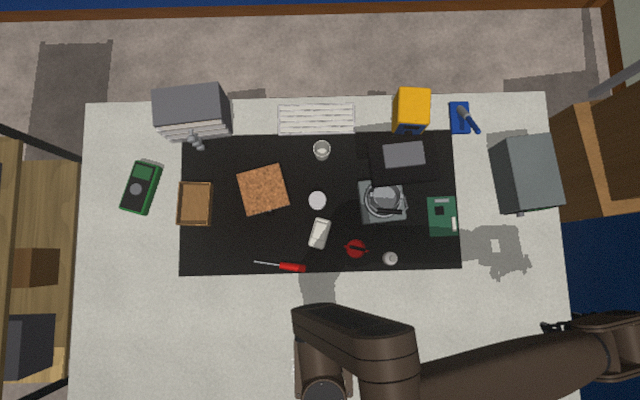

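The scene shows the pot on the hot plate at about (252,175), with the hood at (228,92) and the cork platform at (348,270). In the top view they are at (383,200), (400,155) and (263,189). Things that could be taken for the pot are the white tub at scene (307,228), the tumbler at (258,258) and the red spool at (312,177). Only (252,175) is steel, on the hot plate and has a bail, so I'll check it close up.

```bash
python3 - <<'E'
import cv2,numpy as np
a=cv2.imread("pics/scene0.png")[130:225,200:310]; b=cv2.imread("pics/top0.png")[160:235,345:420]
a=cv2.resize(a,None,fx=4,fy=4,interpolation=cv2.INTER_CUBIC);b=cv2.resize(b,(380,380),interpolation=cv2.INTER_CUBIC)
o=np.zeros((380,440+360,3),np.uint8);o[:, :440]=a;o[:360,440:]=cv2.resize(b,(360,360))
cv2.imwrite("pics/crop0.png",o)
E
```

```text
(no output)
```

View pics/crop0.png

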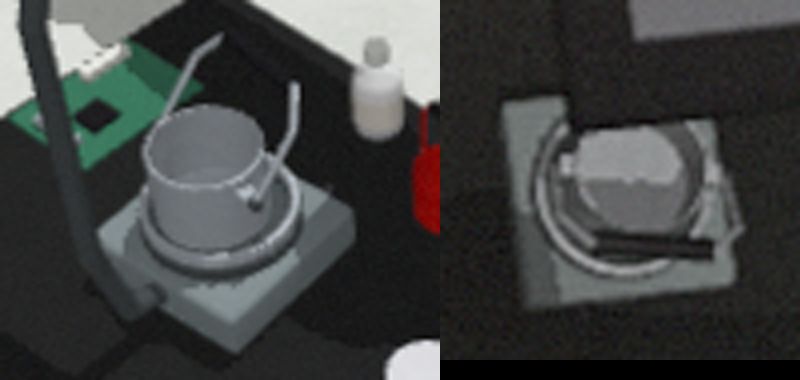

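The crop confirms the steel pot. Its bail's sleeve ends are at scene (255.5,139.5) and (273.8,151.3), and at top (401.7,212) and (377.3,210). The lugs are at scene (262.5,178.8) and top (371.5,194.4), (401.7,195.4).

```bash
cat > h.py <<'E'
import numpy as np
def proj(c,X):
    P=np.atleast_2d(X)@np.array(c["R"]).T+c["t"]; f=200/np.tan(np.radians(c["fovy"]/2))
    return np.c_[f*P[:,0]/P[:,2]+c["cx"], f*P[:,1]/P[:,2]+c["cy"]]
def Rz(a): return np.array([[np.cos(a),-np.sin(a),0],[np.sin(a),np.cos(a),0],[0,0,1]])
def potpts(x,y,z,yaw,b):
    g=[90*np.sin(-b)/1000,0,.052+.09*np.cos(b)]
    L=np.array([[g[0],.04,g[2]],[g[0],-.04,g[2]],[0,.052,.052],[0,-.052,.052]])
    return L@Rz(yaw).T+[x,y,z]
E
python3 - <<'E'
import pickle,cv2,numpy as np
from scipy.optimize import least_squares
from h import *
d=pickle.load(open("cams0.pkl","rb")); s,t=d["scene"],d["top"]
so=np.array([[273.75,151.25],[255.5,139.5],[262.5,178.75]]); to=np.array([[377.3,210],[401.7,212.1],[371.5,194.4],[401.7,195.4]])
def r(p): 
    q=potpts(p[0],p[1],.060,p[2],p[3]); return np.r_[(proj(s,q[:3])-so).ravel(),(proj(t,q)-to).ravel()]
o=least_squares(r,[.65,-.2,0,.9]);print(o.x,o.fun.round(1))
print("grip",potpts(o.x[0],o.x[1],.06,o.x[2],o.x[3])[:2].mean(0))
# platform
P={}
for n,roi in (("scene",(300,230,95,80)),("top",(225,155,75,70))):
    im=d[n]["img"]; hsv=cv2.cvtColor(im,cv2.COLOR_RGB2HSV); m=((hsv[...,0]<20)&(hsv[...,1]>70)&(hsv[...,2]>90)).astype(np.uint8)
    k=np.zeros_like(m);x,y,w,h=roi;k[y:y+h,x:x+w]=m[y:y+h,x:x+w]
    k=cv2.morphologyEx(k,cv2.MORPH_CLOSE,np.ones((5,5)))
    c=max(cv2.findContours(k,0,2)[0],key=cv2.contourArea);ok,tri=None,None
    a=cv2.approxPolyDP(c,6,True)[:,0];print(n,cv2.contourArea(c),a.tolist());P[n]=(c,a)
def sq(p): return np.array([[.075,.075,0],[.075,-.075,0],[-.075,-.075,0],[-.075,.075,0]])@Rz(p[3]).T+p[:3]
def r2(p):
    e=[]
    for n in P:
        q=proj(d[n],sq(p)).astype(np.float32); 
        e+= [cv2.pointPolygonTest(q.reshape(-1,1,2),(float(u),float(v)),True)-.3 for u,v in P[n][0][:,0]]
    return np.array(e)
best=min((least_squares(r2,[.68,.15,z,y],loss="soft_l1",diff_step=1e-3) for z in(.05,.07,.085) for y in (-.1,.1,.25,.4)),key=lambda o:o.cost)
print(best.x,np.abs(best.fun).mean(),[proj(d[n],sq(best.x)).round().tolist() for n in P])
for z in (.055,.065,.075,.085):
    q=least_squares(lambda p:r2([p[0],p[1],z,p[2]]),[best.x[0],best.x[1],best.x[3]],loss="soft_l1",diff_step=1e-3);print(z,q.x,q.cost)
# hotplate front corners for several heights
f=200/np.tan(np.radians(t["fovy"]/2))
def bp(c,u,v,z):
    f=200/np.tan(np.radians(c["fovy"]/2)); R=np.array(c["R"]);C=-R.T@c["t"];dd=R.T@[(u-c["cx"])/f,(v-c["cy"])/f,1];return C+dd*(z-C[2])/dd[2]
for z in(.03,.05): print("hp front",bp(t,362.7,223.5,z),bp(t,406.5,219,z))
print("rim near/left/right", [bp(t,345+u/4.8,160+v/4.8,.072) for u,v in((177,277),(93,185),(285,190))])
E
```

```text
[ 0.5568305  -0.22098667 -0.06791207  0.74801315] [-0.3 -0.   0.4 -1.1 -0.4  0.9 -0.7  0.7  1.1 -0.4 -1.2 -0.2  0.5  0.1]
grip [ 0.49575508 -0.21683252  0.17797376]
scene 2833.0 [[335, 236], [311, 279], [364, 303], [385, 257]]
top 1884.5 [[278, 163], [236, 174], [246, 215], [289, 204]]
[0.59822079 0.1890586  0.05561665 0.24824568] 0.3715541456870492 [[[365.0, 303.0], [310.0, 279.0], [335.0, 236.0], [386.0, 257.0]], [[236.0, 174.0], [278.0, 162.0], [290.0, 204.0], [247.0, 216.0]]]
0.055 [0.59801354 0.18895002 0.24839761] 23.030777448872406
0.065 [0.60220049 0.19094165 0.24841765] 78.81736668858383
0.075 [0.6072526  0.19331132 0.24889814] 194.23139456170134
0.085 [0.61230966 0.19572434 0.25148584] 330.69998445882226
hp front [ 0.4721242  -0.14995472  0.03      ] [ 0.48359239 -0.30144301  0.03      ]
hp front [ 0.47053438 -0.14764205  0.05      ] [ 0.48182361 -0.29676649  0.05      ]
rim near/left/right [array([ 0.48639429, -0.2098088 ,  0.072     ]), array([ 0.55249467, -0.15426744,  0.072     ]), array([ 0.54537321, -0.28830843,  0.072     ])]
```

I used the fits as follows:
- **Pot:** (0.557, -0.221), yaw -0.07, with the bail folded about 0.75 rad.
- **Platform:** centre (0.598, 0.189), yaw 0.25, top about 56 mm up.
- **Hot plate:** centre about (0.552, -0.218), so the pot is close to central on it.

The moves can't tilt the tool directly. I'll go around the front of the hood into free space and see how the arm behaves at the edge of its reach.

move_arm([
  [[25,-31,-25,0],[25,-31,-25,0],[25,-31,-25,0],[25,-31,-25,0],[25,-31,-25,0],[25,-31,-25,0],[25,-31,-25,0],[25,-31,-25,0]],
])

```text
time_s: 0.9
tcp_pos: [0.3022, -0.3604, 0.4505]
orientation: [-3.115, -0.402, 0.0]
force: [0.0, -0.4, -0.8]
gripper_width: 0.0851
grip_force: 0.0
```

move_arm([
  [[27,-39,-6,0],[27,-39,-6,0],[27,-39,-6,0],[27,-39,-6,0],[27,-39,-6,0],[27,-39,-6,0],[27,-39,-6,0],[27,-39,-6,0]],
])

```text
time_s: 1.7
tcp_pos: [0.4316, -0.0035, 0.498]
orientation: [3.116, 0.402, 0.0]
force: [0.9, -0.2, 1.1]
gripper_width: 0.0856
grip_force: 0.0
```

move_arm([
  [[48,13,0,0],[48,13,0,0],[48,13,0,0],[48,13,0,0],[48,13,0,0],[48,13,0,0],[48,13,0,0],[48,13,0,0]],
])

```text
time_s: 2.5
tcp_pos: [0.8308, -0.0085, 0.4971]
orientation: [-3.116, -0.402, 0.001]
force: [1.4, -0.0, 1.5]
gripper_width: 0.0851
grip_force: 0.0
```

```bash
python3 -c "
from cell import ctrl
s=ctrl.observe();print(s['qpos'].round(3))"
```

```text
[-0.132  0.65   0.647  0.     1.845  1.182]
```

move_arm([
  [[29,8,0,0],[29,8,0,0],[29,8,0,0],[29,8,0,0],[29,8,0,0],[29,8,0,0],[29,8,0,0],[29,8,0,0]],
])

```text
time_s: 3.3
tcp_pos: [0.9369, -0.0101, 0.4431]
orientation: [3.1, 0.4, 0.138]
force: [-0.1, 0.1, -0.6]
gripper_width: 0.0857
grip_force: 0.0
```

```bash
python3 -c "
from cell import ctrl
s=ctrl.observe();print(s['qpos'].round(3))"
```

```text
[-0.121  0.989  0.21   0.01   1.854  1.196]
```

move_arm([
  [[48,13,0,0],[48,13,0,0],[48,13,0,0],[48,13,0,0],[48,13,0,0],[48,13,0,0],[48,13,0,0],[48,13,0,0]],
])

```text
time_s: 4.1
tcp_pos: [1.0145, -0.01, 0.3821]
orientation: [3.041, 0.393, 0.459]
force: [-0.9, -0.1, -0.1]
gripper_width: 0.0853
grip_force: 0.0
```

```bash
python3 -c "
from cell import ctrl
from scipy.spatial.transform import Rotation as R
s=ctrl.observe();print(s['qpos'].round(3),R.from_rotvec(s['orientation']).as_matrix().round(3))"
```

```text
[-0.117  1.064  0.211  0.031  1.568  1.202] [[ 0.924  0.242  0.296]
 [ 0.254 -0.967 -0.003]
 [ 0.285  0.078 -0.955]]
```

move_arm([
  [[48,13,0,0],[48,13,0,0],[48,13,0,0],[48,13,0,0],[48,13,0,0],[48,13,0,0],[48,13,0,0],[48,13,0,0]],
])

```text
time_s: 4.9
tcp_pos: [1.0576, -0.0097, 0.4111]
orientation: [2.945, 0.38, 0.783]
force: [0.3, 0.5, 0.1]
gripper_width: 0.0852
grip_force: 0.0
```

```bash
python3 -c "
from cell import ctrl
from scipy.spatial.transform import Rotation as R
s=ctrl.observe();print(s['qpos'].round(3),R.from_rotvec(s['orientation']).as_matrix().round(3))"
```

```text
[-0.116  1.055  0.211  0.054  1.358  1.2  ] [[ 0.839  0.219  0.497]
 [ 0.255 -0.967 -0.005]
 [ 0.48   0.131 -0.868]]
```

The tool now leans 30° with its body towards the robot, which is what the hood needs. Next I fit the arm geometry to check the inner reach limit, and work out the roll.

```bash
cat >> h.py <<'E'
def fitkin():
    D=[(.666,.2487,.2871,1.578,1.2786),(.8247,.4971,.65,.647,1.845),(.9315,.4431,.989,.21,1.854),(1.0095,.3821,1.064,.211,1.568),(1.053,.4111,1.055,.211,1.358)]
    A=[];b=[]
    for r,z,a,e,w in D:
        A+=[[np.sin(a),np.cos(a),np.sin(a+e),np.cos(a+e),np.sin(a+e+w),0],[np.cos(a),-np.sin(a),np.cos(a+e),-np.sin(a+e),np.cos(a+e+w),1]];b+=[r,z]
    A=np.array(A)[:,[0,2,4,5]]
    return np.linalg.lstsq(A,np.array(b),rcond=None)[0],A,b
def ik(K,r,z,pitch):
    L1,L2,L,h=K; x=r-L*np.sin(pitch); y=z-h-L*np.cos(pitch)
    c=(x*x+y*y-L1**2-L2**2)/(2*L1*L2)
    if abs(c)>1: return None
    q3=np.arccos(c); q2=np.arctan2(x,y)-np.arctan2(L2*np.sin(q3),L1+L2*np.cos(q3)); return np.round([q2,q3,pitch-q2-q3],2)
E
python3 - <<'E'
from h import *
from scipy.spatial.transform import Rotation as R
K,A,b=fitkin();print(K,(A@K-b).round(3))
for p in [(.42,-.01,.42),(.45,-.01,.42),(.5,-.01,.42),(.446,-.216,.265),(.471,-.216,.222),(.496,-.217,.178),(.557,-.221,.202),(.557,-.221,.24),(.45,-.22,.25),(.598,.189,.2),(.598,.189,.28)]:
    r=np.sqrt(p[0]**2+p[1]**2-.01); print(p,ik(K,r,p[2],np.pi-.52*np.cos(np.arctan2(p[1],p[0]))))
M=R.from_rotvec([2.945,.38,.783]).as_matrix(); s=np.array([.068,.998,0])
print("roll",np.degrees(np.arctan2(s@M[:,1],s@M[:,0])))
E
```

```text
[0.44976957 0.57070034 0.23902434 0.22479094] [ 0.007  0.003 -0.003  0.001 -0.003 -0.002 -0.    -0.001  0.001 -0.001]
(0.42, -0.01, 0.42) [-0.67  2.15  1.14]
(0.45, -0.01, 0.42) [-0.59  2.11  1.1 ]
(0.5, -0.01, 0.42) [-0.46  2.03  1.05]
(0.446, -0.216, 0.265) [-0.39  2.25  0.81]
(0.471, -0.216, 0.222) [-0.28  2.25  0.7 ]
(0.496, -0.217, 0.178) [-0.17  2.25  0.59]
(0.557, -0.221, 0.202) [-0.06  2.11  0.61]
(0.557, -0.221, 0.24) [-0.1   2.07  0.69]
(0.45, -0.22, 0.25) [-0.36  2.25  0.78]
(0.598, 0.189, 0.2) [-0.    2.05  0.59]
(0.598, 0.189, 0.28) [-0.08  1.98  0.75]
roll -71.84072603189739
```

move_arm([
  [[-20,-5,0,-8],[0,0,0,-8],[0,0,0,-8],[0,0,0,-8],[0,0,0,-8],[0,0,0,-8],[0,0,0,-8],[0,0,0,-8]],
], fingers=-0.1)

```text
time_s: 5.7
tcp_pos: [1.0404, -0.01, 0.4018]
orientation: [2.128, 1.746, 0.561]
force: [-0.1, -0.6, -0.5]
gripper_width: 0.0384
grip_force: 0.0
```

```bash
cat >> h.py <<'E'
from scipy.spatial.transform import Rotation as Rn
def dtool(s,tgt):
    M=Rn.from_rotvec(s['orientation']).as_matrix(); return (M.T@(np.array(tgt)-s['tcp_pos'])*1000).round(1)
E
python3 -c "
from cell import ctrl
from h import *
s=ctrl.observe();M=Rn.from_rotvec(s['orientation']).as_matrix()
print(s['qpos'].round(3),s['tcp_pos'],M.round(3), dtool(s,[.45,-.01,.42]))
v=np.array([.068,.998,0]);print(np.degrees(np.arctan2(v@M[:,1],v@M[:,0])))"
```

```text
[-0.119  0.933  0.431  0.057  1.261  0.075] [ 1.04039011 -0.01003723  0.40175294] [[ 0.171  0.851  0.497]
 [ 0.981 -0.194 -0.005]
 [ 0.092  0.488 -0.868]] [ -99.1 -493.4 -309.2]
-7.798444209640259
```

move_arm([
  [[0,0,0,-7.8],[-2.6,-42,-25.8,0],[-2.6,-42,-25.8,0],[-2.6,-42,-25.8,0],[-2.6,-42,-25.8,0],[-2.6,-42,-25.8,0],[-2.6,-42,-25.8,0],[-2.6,-42,-25.8,0]],
])

```text
time_s: 6.5
tcp_pos: [0.7106, -0.0086, 0.4139]
orientation: [1.995, 1.868, 0.527]
force: [0.3, 0.0, 0.5]
gripper_width: 0.0387
grip_force: 0.0
```

```bash
python3 -c "
from cell import ctrl
from h import *
s=ctrl.observe();M=Rn.from_rotvec(s['orientation']).as_matrix()
print(s['tcp_pos'],M.round(3), dtool(s,[.46,-.01,.40]),dtool(s,[.446,-.215,.265]))"
```

```text
[ 0.71058786 -0.00857096  0.41388034] [[ 0.058  0.865  0.498]
 [ 0.998 -0.064 -0.005]
 [ 0.028  0.497 -0.867]] [ -16.5 -223.7 -112.7] [-225.6 -289.7   -1.5]
```

move_arm([
  [[-3.3,-44.7,-22.5,0],[-3.3,-44.7,-22.5,0],[-3.3,-44.7,-22.5,0],[-3.3,-44.7,-22.5,0],[-3.3,-44.7,-22.5,0],[-42,-13,22,0],[-42,-13,22,0],[-42,-13,22,0]],
])

```text
time_s: 7.3
tcp_pos: [0.4541, -0.1348, 0.321]
orientation: [1.991, 1.866, 0.525]
force: [0.9, -0.3, 0.1]
gripper_width: 0.0388
grip_force: 0.0
```

move_arm([
  [[-42,-13,22,0],[-42,-13,22,0],[0,0,0,0],[0,0,0,0],[0,0,0,0],[0,0,0,0],[0,0,0,0],[0,0,0,0]],
])

```text
time_s: 8.1
tcp_pos: [0.4493, -0.2154, 0.2667]
orientation: [1.995, 1.871, 0.525]
force: [0.8, -0.2, -0.0]
gripper_width: 0.0383
grip_force: 0.0
```

```bash
python3 - <<'E'
from cell import ctrl
from h import *
import cv2,pickle
s=ctrl.observe();print(s['tcp_pos'],s['qpos'].round(2),dtool(s,[.4958,-.2168,.178]))
d={}
for n in ("wrist","top","scene"):
    c=ctrl.camera(n);d[n]=c;cv2.imwrite(f"pics/{n}1.png",c["img"][:,:,::-1])
pickle.dump((d,s),open("cams1.pkl","wb"))
c=d["wrist"];print(c["fovy"],c["t"],proj(c,potpts(.5568,-.221,.06,-.068,.748)))
E
```

```text
[ 0.44932324 -0.21536505  0.26672261] [-0.83 -0.36  2.23  0.46  0.95 -0.97] [ -1.1  -3.6 100.1]
65.645400321363 [-0.53427792 -0.13726639  0.09247059] [[320.27159016 163.24971447]
 [321.13422162 262.83635565]
 [341.94031013 137.66516127]
 [340.8943586  235.62567213]]
```

View pics/wrist1.png

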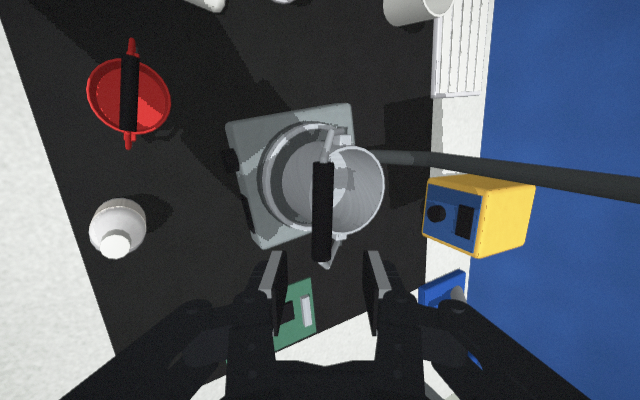

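The wrist view shows the black sleeve from (324,163) to (321,262). The prediction was (320,163) to (321,263), so the pose holds to about 2 mm. The red item at (128,95) is a decoy pot and stays put. I'm moving in to cage the sleeve.

move_arm([
  [[0,-2,20,0],[0,0,20,0],[0,0,20,0],[0,0,20,0],[0,0,15,0],[0,0,5,0],[0,0,0,0],[0,0,0,0]],
])

```text
time_s: 9.05
tcp_pos: [0.4969, -0.2166, 0.1787]
orientation: [1.997, 1.869, 0.525]
force: [-0.3, -0.7, 1.0]
gripper_width: 0.0385
grip_force: 0.0
```

move_arm([
  [[0,0,0,0],[0,0,0,0],[0,0,0,0],[0,0,0,0],[0,0,0,0],[0,0,0,0],[0,0,0,0],[0,0,0,0]],
], fingers=-0.45)

```text
time_s: 9.85
tcp_pos: [0.4967, -0.2164, 0.1779]
orientation: [1.998, 1.87, 0.525]
force: [-0.1, 0.4, -0.5]
gripper_width: 0.0237
grip_force: 0.0
```

```bash
python3 - <<'E'
from cell import ctrl
from h import *
s=ctrl.observe();print(s['tcp_pos'],s['force'],dtool(s,[.4958,-.2168,.178]))
prev=s['tcp_pos']
for b in (.65,.55,.45,.35,.25,.15,.08,0): print(b,dtool(s,potpts(.5568,-.221,.06,-.068,b)[:2].mean(0)))
E
```

```text
[ 0.49669572 -0.21636003  0.17792532] [-0.13513735  0.41250943 -0.54310075] [-0.5 -0.7 -0.5]
0.65 [-0.4  7.9 -2.1]
0.55 [-0.4 16.9 -2.9]
0.45 [-0.3 25.8 -2.7]
0.35 [-0.3 34.8 -1.6]
0.25 [-0.3 43.6  0.3]
0.15 [-0.3 52.1  3.1]
0.08 [-0.4 57.9  5.6]
0 [-0.4 64.3  8.9]
```

move_arm([
  [[0,4,-1,0],[0,4,-1,0],[0,4.5,-0.5,0],[0,4.5,-0.3,0],[0,4.5,0,0],[0,4.5,0.2,0],[0,4.5,0.5,0],[0,4.5,0.6,0]],
])

```text
time_s: 10.65
tcp_pos: [0.5267, -0.2187, 0.1967]
orientation: [1.997, 1.87, 0.525]
force: [-1.7, 0.1, -0.5]
gripper_width: 0.0235
grip_force: 0.3
```

move_arm([
  [[0,4.5,0.8,0],[0,4.5,1,0],[0,4.5,1.4,0],[0,4.3,1.4,0],[0,4,1.6,0],[0,4,2,0],[0,4,2,0],[0,0,0,0]],
])

```text
time_s: 11.45
tcp_pos: [0.5577, -0.2206, 0.2025]
orientation: [1.997, 1.87, 0.525]
force: [0.1, -0.8, 0.7]
gripper_width: 0.0233
grip_force: 0.0
```

```bash
python3 - <<'E'
from cell import ctrl
from h import *
import cv2,pickle
s=ctrl.observe();print(s['tcp_pos'],s['force'],dtool(s,potpts(.5568,-.221,.06,-.068,0)[:2].mean(0)))
d={n:ctrl.camera(n) for n in ("wrist","scene","top")}
a=cv2.resize(d["scene"]["img"][80:230,190:310],(400,500),interpolation=2);b=cv2.resize(d["wrist"]["img"][60:400,160:480],(400,425))
o=np.zeros((500,800,3),np.uint8);o[:,:400]=a;o[:425,400:]=b;cv2.imwrite("pics/up.png",o[:,:,::-1])
E
```

```text
[ 0.55768846 -0.2206468   0.20253987] [ 0.05773051 -0.75692257  0.70138125] [-0.4 -1.   0. ]
```

View pics/up.png

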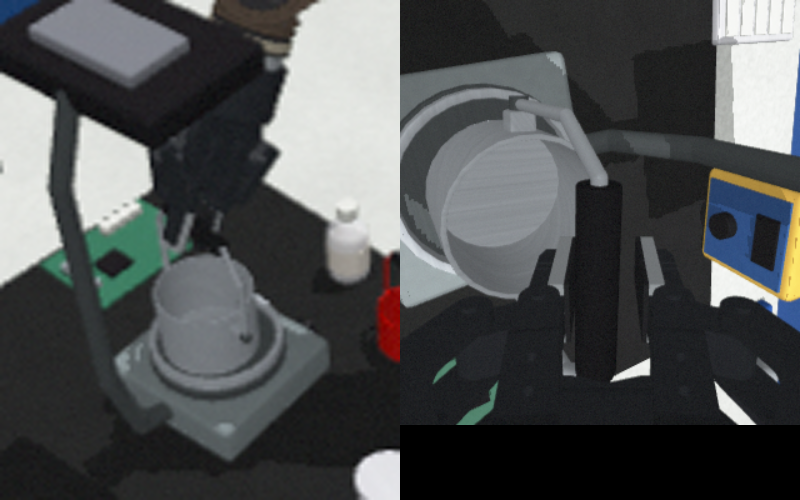

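The bail stands up with its sleeve between the pads, and the pot is still in the ring. Closing now.

move_arm([
  [[0,0,0,0],[0,0,0,0],[0,0,0,0],[0,0,0,0],[0,0,0,0],[0,0,0,0],[0,0,0,0],[0,0,0,0]],
], fingers=-1, force=70)

```text
time_s: 12.4
tcp_pos: [0.5571, -0.2206, 0.2024]
orientation: [1.998, 1.87, 0.525]
force: [0.5, 0.5, 0.2]
gripper_width: 0.0139
grip_force: 68.2
```

```bash
python3 - <<'E'
from cell import ctrl
from h import *
s=ctrl.observe();p=s['tcp_pos'];print(p,s['force'],s['gripper_width'])
M=Rn.from_rotvec(s['orientation']).as_matrix();print(M.T@[0,0,30],M.T@[-100,0,0],M.T@[0,100,0])
E
```

```text
[ 0.55711944 -0.22056609  0.20243265] [0.50082732 0.51978335 0.1804038 ] 0.013904984782631
[  0.84162983  14.82910904 -26.06509513] [ -5.84696243 -86.68789821 -49.50779064] [99.78949132 -6.46896218 -0.45820408]
```

move_arm([
  [[0.1,1.5,-2.6,0],[0.1,2.5,-4.3,0],[0.1,2.5,-4.3,0],[0.1,2.5,-4.3,0],[0.1,2.5,-4.3,0],[0.1,2.5,-4.3,0],[0.1,2.5,-4.3,0],[0.1,1.5,-2.6,0]],
])

```text
time_s: 13.2
tcp_pos: [0.5577, -0.221, 0.2392]
orientation: [1.997, 1.869, 0.525]
force: [0.5, 0.1, -5.7]
gripper_width: 0.014
grip_force: 68.1
```

```bash
python3 - <<'E'
from cell import ctrl
from h import *
import cv2
s=ctrl.observe();print(s['tcp_pos'],s['force'],s['moment'])
d={n:ctrl.camera(n) for n in ("wrist","scene","top")}
a=cv2.resize(d["scene"]["img"][80:230,190:310],(400,500),interpolation=2);b=cv2.resize(d["wrist"]["img"][60:400,160:480],(400,425))
o=np.zeros((500,800,3),np.uint8);o[:,:400]=a;o[:425,400:]=b;cv2.imwrite("pics/lift.png",o[:,:,::-1])
E
```

```text
[ 0.55765209 -0.22098225  0.23918681] [ 0.5475465   0.1327219  -5.72640747] [0.03250252 0.65073916 0.01135591]
```

View pics/lift.png

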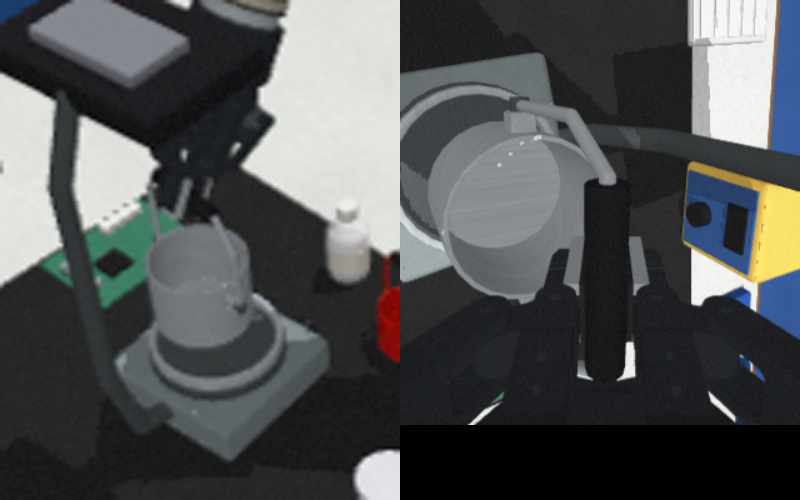

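The pot hangs level and is clear of the ring: the force reads about 5.7 N down and the underside is about 97 mm up. I'm bringing it straight out to the front.

move_arm([
  [[-0.3,-4.3,-2.5,0],[-0.6,-8.7,-5,0],[-0.8,-11.3,-6.4,0],[-0.8,-11.3,-6.4,0],[-0.8,-11.3,-6.4,0],[-0.8,-11.3,-6.4,0],[-0.6,-8.7,-5,0],[-0.3,-4.3,-2.5,0]],
])

```text
time_s: 14.15
tcp_pos: [0.4742, -0.2211, 0.2383]
orientation: [1.998, 1.869, 0.524]
force: [-0.1, 0.1, -6.1]
gripper_width: 0.0139
grip_force: 68.2
```

```bash
python3 - <<'E'
from cell import ctrl
from h import *
s=ctrl.observe();p=s['tcp_pos'];print(p,s['force'])
print(dtool(s,[.478,-.1,.285]),dtool(s,[.598,.189,.26]))
E
```

```text
[ 0.47423923 -0.22112823  0.23829487] [-0.14844453  0.06675241 -6.1271452 ]
[122.4  18.5 -39.4] [417.2  91.3  40.2]
```

move_arm([
  [[6,1,-2,0],[12,2,-4,0],[17,2.5,-5.5,0],[17,2.5,-5.5,0],[17,2.5,-5.5,0],[17,2.5,-5.5,0],[18,2.7,-5.7,0],[18,2.8,-5.7,0]],
])

```text
time_s: 14.95
tcp_pos: [0.4791, -0.0989, 0.2856]
orientation: [1.998, 1.87, 0.526]
force: [1.1, 0.8, -6.6]
gripper_width: 0.0134
grip_force: 68.2
```

move_arm([
  [[20,5,3,0],[21,5,5,0],[21,5,5,0],[21,5,6,0],[21,5,6,0],[21,5,6,0],[21,5,6,0],[21,5,6,0]],
])

```text
time_s: 15.75
tcp_pos: [0.5449, 0.0655, 0.2721]
orientation: [1.999, 1.871, 0.526]
force: [0.3, 0.6, -5.6]
gripper_width: 0.0137
grip_force: 68.3
```

move_arm([
  [[21,5,6,0],[21,5,6,0],[21,5,6,0],[20,5,6,0],[18,4,5,0],[14,4,4,0],[9,3,2,0],[4,1,1,0]],
])

```text
time_s: 16.55
tcp_pos: [0.5979, 0.1904, 0.2601]
orientation: [1.998, 1.871, 0.525]
force: [-0.5, -0.3, -5.6]
gripper_width: 0.0142
grip_force: 68.2
```

```bash
python3 - <<'E'
from cell import ctrl
from h import *
import cv2
s=ctrl.observe();p=s['tcp_pos'];print(p,s['force'],s['moment'])
print(dtool(s,[.598,.189,.225]),dtool(s,[.598,.189,.198]))
d={n:ctrl.camera(n) for n in ("scene","top")}
a=cv2.resize(d["scene"]["img"][150:310,290:410],(400,533),interpolation=2);b=cv2.resize(d["top"]["img"][130:250,200:320],(400,400),interpolation=2)
o=np.zeros((533,800,3),np.uint8);o[:,:400]=a;o[:400,400:]=b;cv2.imwrite("pics/over.png",o[:,:,::-1])
E
```

```text
[0.59791771 0.1903915  0.26007661] [-0.53704442 -0.28292147 -5.64100489] [0.01229936 0.68279299 0.01110732]
[ -2.4 -17.2  30.5] [ -3.2 -30.5  54. ]
```

View pics/over.png

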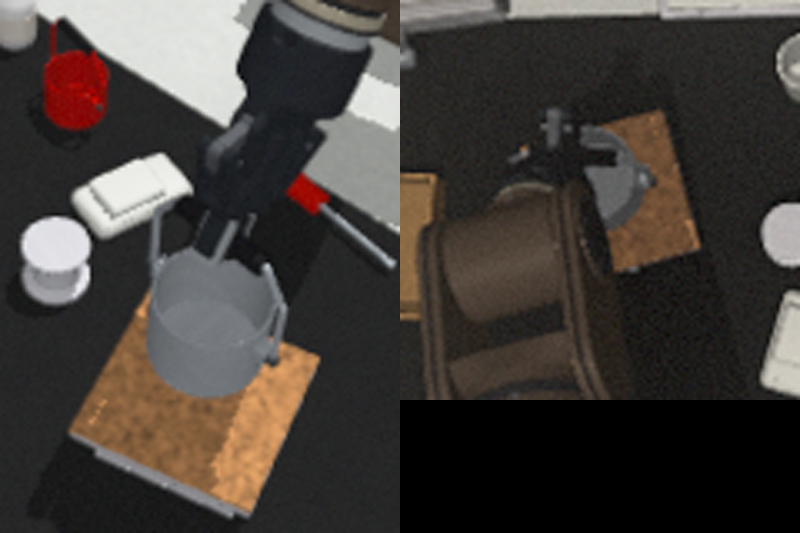

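The pot hangs level over the cork, expected contact is at TCP z of about 0.198. Lowering most of the way, then feeling for it.

move_arm([
  [[-0.4,-3.2,5.4,0],[-0.2,-3.6,6.2,0],[-0.2,-3.6,6.2,0],[-0.2,-3.6,6.2,0],[-0.2,-3.6,6.2,0],[-0.2,-3,5.2,0],[-0.2,-2,3.5,0],[-0.1,-1,1.7,0]],
])

```text
time_s: 17.45
tcp_pos: [0.5972, 0.1886, 0.2125]
orientation: [1.998, 1.87, 0.524]
force: [-0.4, -0.3, -6.1]
gripper_width: 0.014
grip_force: 68.2
```

move_arm([
  [[0,-0.5,0.9,0],[0,-0.5,0.9,0],[0,-0.5,0.9,0],[0,-0.5,0.9,0],[0,-0.5,0.9,0],[0,-0.5,0.9,0],[0,0,0,0],[0,0,0,0]],
])

```text
time_s: 18.25
tcp_pos: [0.5974, 0.1889, 0.207]
orientation: [1.997, 1.87, 0.524]
force: [0.9, 0.6, -5.9]
gripper_width: 0.0138
grip_force: 68.2
```

move_arm([
  [[0,-0.5,0.9,0],[0,-0.5,0.9,0],[0,-0.5,0.9,0],[0,-0.5,0.9,0],[0,-0.5,0.9,0],[0,0,0,0],[0,0,0,0],[0,0,0,0]],
])

```text
time_s: 19.05
tcp_pos: [0.5976, 0.189, 0.202]
orientation: [1.997, 1.87, 0.525]
force: [0.1, 0.3, -6.2]
gripper_width: 0.0139
grip_force: 68.2
```

move_arm([
  [[0,-0.5,0.9,0],[0,0,0,0],[0,-0.5,0.9,0],[0,0,0,0],[0,-0.5,0.9,0],[0,0,0,0],[0,0,0,0],[0,0,0,0]],
])

```text
time_s: 19.85
tcp_pos: [0.5975, 0.1891, 0.1988]
orientation: [1.997, 1.87, 0.524]
force: [-0.0, 0.1, -5.0]
gripper_width: 0.0136
grip_force: 68.3
```

Force is just starting to ease (-5.0 N), near the expected height.

move_arm([
  [[0,-0.25,0.45,0],[0,0,0,0],[0,-0.25,0.45,0],[0,0,0,0],[0,0,0,0],[0,0,0,0],[0,0,0,0],[0,0,0,0]],
])

```text
time_s: 20.65
tcp_pos: [0.598, 0.1891, 0.1986]
orientation: [1.996, 1.869, 0.526]
force: [-2.7, -1.4, 0.7]
gripper_width: 0.014
grip_force: 69.0
```

Weight is fully taken by the cork (force went from -5.8 to about +0.7 N). Releasing, then backing out along the tool axis.

move_arm([
  [[0,0,0,0],[0,0,0,0],[0,0,0,0],[0,0,0,0],[0,0,0,0],[0,0,0,0],[0,0,0,0],[0,0,0,0]],
], fingers=-0.1)

```text
time_s: 21.45
tcp_pos: [0.5976, 0.1891, 0.1978]
orientation: [1.997, 1.87, 0.525]
force: [0.3, 0.2, 1.0]
gripper_width: 0.0382
grip_force: 0.0
```

move_arm([
  [[0,0,-4,0],[0,0,-8,0],[0,0,-12,0],[0,0,-15,0],[0,0,-20,0],[0,0,-20,0],[0,0,-20,0],[0,0,-10,0]],
])

```text
time_s: 22.25
tcp_pos: [0.5434, 0.1899, 0.2959]
orientation: [1.995, 1.868, 0.53]
force: [0.7, -0.1, -0.6]
gripper_width: 0.0386
grip_force: 0.0
```

```bash
python3 - <<'E'
from cell import ctrl
from h import *
import cv2
s=ctrl.observe();print(s['tcp_pos'],s['force'])
d={n:ctrl.camera(n) for n in ("scene","wrist")}
a=cv2.resize(d["scene"]["img"][120:320,200:400],(400,400),interpolation=2);b=cv2.resize(d["wrist"]["img"],(400,250))
o=np.zeros((400,800,3),np.uint8);o[:,:400]=a;o[:250,400:]=b;cv2.imwrite("pics/end.png",o[:,:,::-1])
E
```

```text
[0.54340978 0.18993074 0.29587839] [ 0.7084506  -0.14300065 -0.55540594]
```

View pics/end.png

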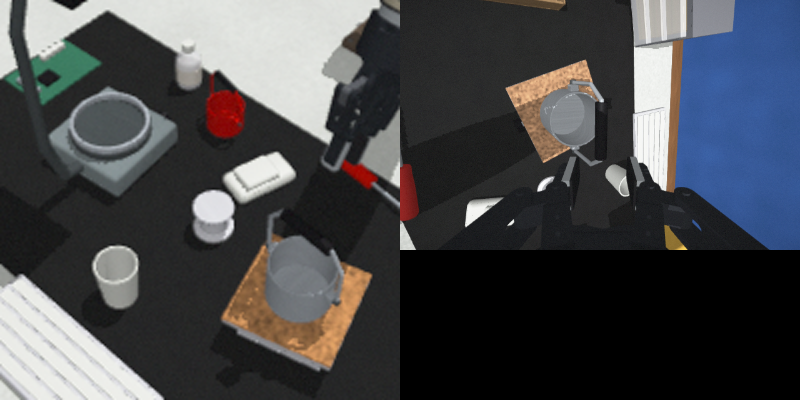

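The pot stands upright in the middle of the cork with its bail up at crop (303,280). The gripper is clear and the other things haven't moved. Handing in.

```bash
python3 -c "
from cell import ctrl
print(ctrl.close_job())"
```

```text
the job is handed in; nothing more can be done
None
```

The job is handed in: the steel pot was lifted by its swung-up bail and now stands upright on the cork platform (top about 56 mm up), released, with the hood and the other items on the bench left alone, after about 22 s.

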